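# Unlock the bolted-down sample lockbox with the flat-bladed T-key

### The job

Unlock the grey sample lockbox: take the key with the straight T-bar handle (the one with the flat blade) out of its stand, line its blade up with the slot of the lock on top of the box, push it in until its collar sits flat on the lock, then turn it anticlockwise, seen from above, as far as it goes. Leave the key standing in the lock, and leave the other key, with the round knob, in its stand.

Things in the scene. Friction and masses are not known exactly. Their poses are not given: they have to be found in the camera images.
- tbar_key: The right key, loose, upright. Origin: blade's lower end; z up, x along blade and handle. Steel blade 36 (x) x 8 mm, z 0-24; round collar 68 mm wide, z 24-29; shaft 12 mm thick; black bar handle 64 (x) x 14 (y) mm, z 55-79: grip across the 14. 0.14 kg. Hangs by its collar in an open stand 40 mm high (blade tip 16 mm over the worktop); lift 30 mm to clear. A half turn changes nothing.
- knob_key: The wrong key, loose: same height and collar, but a round black knob 36 mm across as handle and a square 26 mm bit that does not fit the slot. Origin: centre of the bit's lower end, z up. It hangs in a like stand (72 x 56 mm, aluminium) 9 to 16 cm from the right key; which stand holds which key varies.
- lock_slot (a point): Centre of the slot, on top of the 72 mm steel lock disc, 60 mm over the worktop, in a bolted grey box 150 x 120 x 56 mm. z up, x along the slot; turns with the disc. Slot 44 (x) x 18 mm, 29 deep, mouth flared to 54 x 28 over the top 8. Key home: collar flat on the disc's rim, blade tip 24 mm below this point. The blade has about 16 degrees of play each way before it turns the disc.
- lock_rotor (a joint): Turn of the lock disc in rad, anticlockwise from above: 0 locked, 0.9 (52 degrees) unlocked, at a hard stop. It starts within 0.12 of locked, turns with about 0.12 N m and stays where it is left. White marks on the black bezel show where one end of the slot points at 0 and at 0.9.
Not all that is in view belongs to the job. What is shaped like the tbar_key but orange or purple is not meant.

How it is judged:
By the outcome, as a careful person would: the job done as asked, in the order asked, and still so for the second after the job is handed in, with the robot touching nothing.
It also fails if it takes over 38 s, if anything falls off the work surface, if the arm or the gripper's body presses on something with over 40 N, if the wrist force passes 120 N, or if a joint passes its speed limit or range.

### The arm

A 7-joint arm with a two-finger parallel gripper is mounted at the origin on a cart in front of the work surface, level with it; the furniture and walls round the work are solid. World frame = base frame: x ahead of the robot, y to its left, z up, the work surface at z = 0. Lengths are in m, angles in rad, forces in N, time in s.
With the tool pointing down it reaches from about 0.35 to 0.9 m from the base axis. Payload 8.1 kg.
Tool frame: the origin (TCP) lies on the centre line of the jaws, within the pads' length; the fingertips stand 14 mm ahead of it and the grasp point (between the pads) lies 5 mm behind it; z points along the fingers, y is the line along which they close (so a half turn about z gives the same grasp; the last joint's range is limited). The gripper opens to 85 mm and grips with 20 to 120 N. Pads are 22 mm wide; open, the fingers measure 114 mm over their backs; the gripper's body (76 mm by 85 mm) begins 54 mm behind the grasp point. The pads swing forward as they close: fully open they stand 13 mm farther back than shut.
Start: joints at [-1.44, 0.434, 0.025, 1.573, -0.012, 1.134, -0.075], TCP at [0.145, 0.608, 0.245] pointing down, gripper open.
Joint ranges: [-2.62, 2.62], [-0.44, 2.09], [-1.27, 1.32], [0.08, 2.57], [-1.32, 4.46], [0.12, 2], [-2.74, 2.74]. Speed limits (rad/s): [2.22, 2.22, 3.01, 3.01, 3.14, 3.14, 3.14].

### API

Orientations are given as a rotation vector (axis times angle).
In Python, from workcell import manip, get_image, workorder gives the robot as it stands.
- The arm moves only by the shell command python3 -m handwheel 'ROWS' [OPENING]. ROWS is JSON, a list of rows, each an object with "linear": the shift along the tool's x, y, z in m, a list of three; "roll": the turn about the tool's z in rad. A call has 1 to 10 rows; each row shifts and turns the commanded pose from where the row before left it, along the tool's axes as they then stand; what a row does not reach is not made up. A row lasts 1/10 s, in which the tool goes at most 50 mm and 8.59 degrees, less where a joint would pass 70% of its speed; a pose out of reach is approached as far as the arm can. A call with a gripper value outside its range is refused whole. OPENING is the finger opening in m, from 0 to 0.0854, set as the call begins (- or left out, the last holds). The fingers move at their own pace and stop on an object; the grip force is fixed at half the most. Time passes only in rows, so rows that do not move let the fingers close. It gives the time, the measured TCP pose, the force, the opening and the grip force at its end, in the units of the state.
- manip.read_state(): the state, without advancing time (a new reading comes with each control period).
- get_image(name): name is "scene" or "top" or "wrist"; returns a dict with "color" (400x640x3 uint8, red, green, blue), "z_map" (400x640 float32, m along the optical axis (not along the pixel's ray), 0 where there is no reading), "mtx" (3x3 intrinsics, pixels), "R" (3x3) and "t" (3): a world point X has camera coordinates R X + t. Camera axes: x right, y down, z forward; pixel columns grow to the right and rows downward; lengths in m; the calibration is good to about 2 mm. A picture is of the moment at which its call begins.
- workorder.sign_off(): hands the job in; it is judged then, once.
The state is a dict: "time_s": time; "joint_pos": joint angles; "dq": joint speeds; "tau": joint torques, N m; "eef_pos": TCP position; "eef_rot": TCP orientation; "wrist_force": force on the tool from outside, world axes, zero at the start; "torque": the same for the moment, N m; "gripper_width": opening from 0.0 (shut) to 1.0 (fully open); "gripper_force": force on a finger pad.
Only numpy, scipy, OpenCV 4.12 (cv2) and the standard library are available. Lean on these libraries where they do the work, as an engineer would, in place of code of your own. Each camera call takes 0.05 s, during which the arm holds its last target. There are 200 camera calls.

## Working session

There is one attempt and no reset: what is moved stays moved. The work goes in short steps, Python scripts to look and compute and a shell command to move; the robot and the scene stay as the last step left them, time stands still between calls to the robot, and variables do not carry over. Pictures are saved under pics/ and viewed, at most 10 in all, crops included, and the job is handed in when it is done.

```bash
mkdir -p pics; python3 - <<'E'
from workcell import manip,get_image
import cv2,numpy as np
s=manip.read_state();print({k:np.round(v,3).tolist() for k,v in s.items()})
for n in("top","scene"):
    d=get_image(n);np.savez(f"pics/{n}0.npz",**d);cv2.imwrite(f"pics/{n}0.png",d["color"][:,:,::-1])
    print(n,d["mtx"].round(1).tolist(),d["R"].round(3).tolist(),d["t"].round(3).tolist())
E
```

```text
{'time_s': 0.0, 'joint_pos': [-1.44, 0.435, 0.025, 1.574, -0.012, 1.134, -0.075], 'dq': [-0.001, 0.0, 0.0, 0.001, -0.0, -0.001, 0.001], 'tau': [-0.0, -67.047, 1.025, -31.62, 0.016, 0.013, 0.0], 'eef_pos': [0.145, 0.607, 0.244], 'eef_rot': [-0.366, -3.12, 0.003], 'wrist_force': [-0.765, -0.704, -0.426], 'torque': [-0.012, -0.036, -0.029], 'gripper_force': 0.0, 'gripper_width': 1.002}
top [[396.1, 0.0, 321.0], [0.0, 396.1, 201.8], [0.0, 0.0, 1.0]] [[-0.006, -1.0, 0.03], [-0.993, 0.002, -0.115], [0.115, -0.031, -0.993]] [0.415, 0.531, 0.89]
scene [[390.8, 0.0, 314.0], [0.0, 390.8, 197.2], [0.0, 0.0, 1.0]] [[0.792, -0.61, 0.018], [-0.387, -0.525, -0.758], [0.472, 0.593, -0.652]] [-0.186, 0.476, 0.417]
```

View pics/top0.png

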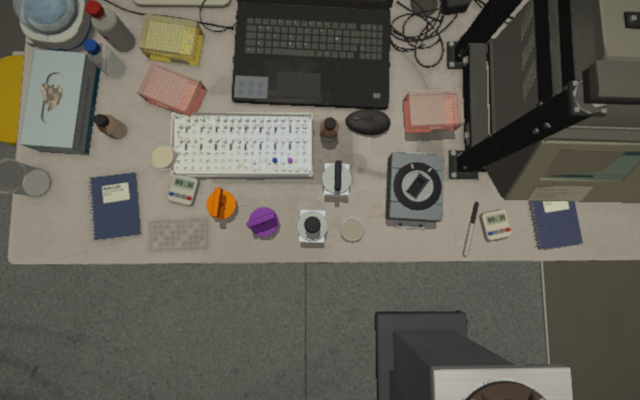

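View pics/scene0.png

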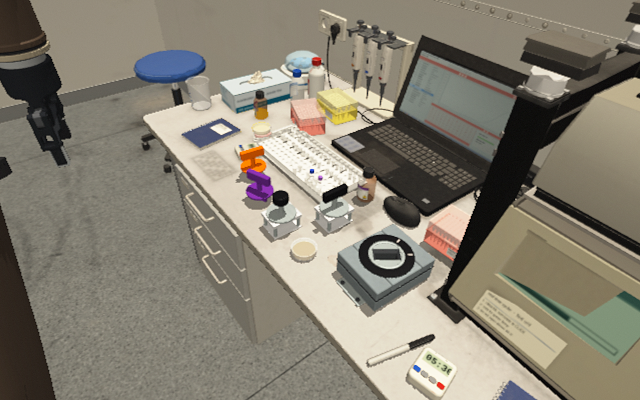

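The top view shows the T-bar key at (338,178) with a slim black bar, the knob key at (312,226), and the lock disc at (416,186) with a tilted slot. The gantry post stands at (460,165) and a brown bottle at (330,128). I'll enlarge this area and measure.

```bash
cat > h.py <<'E'
import numpy as np,cv2
def ray(d,uv,z):
    "pixels -> world points on plane z"
    uv=np.atleast_2d(uv).astype(float)
    r=(np.c_[uv,np.ones(len(uv))]@np.linalg.inv(d["mtx"]).T)@d["R"]
    c=-d["R"].T@d["t"]
    return c+r*((z-c[2])/r[:,2])[:,None]
def blobs(d,box,mask,z,amin=30):
    u0,v0,u1,v1=box
    n,l,st,ce=cv2.connectedComponentsWithStats(mask[v0:v1,u0:u1].astype(np.uint8))
    for i in range(1,n):
        if st[i,4]<amin: continue
        v,u=np.nonzero(l==i);P=ray(d,np.c_[u+u0,v+v0],z)[:,:2]
        c,(w,h),a=cv2.minAreaRect((P*1000).astype(np.float32))
        a=a if w>=h else a+90
        print("area",st[i,4],"px",(ce[i]+[u0,v0]).round(1),"mean",P.mean(0).round(4),"rect",np.round(c,1),"size",round(max(w,h),1),round(min(w,h),1),"ang",round((a+90)%180-90,1))
E
python3 - <<'E'
from h import *
d=dict(np.load("pics/top0.npz"));im=d["color"];g=im.max(2)
cv2.imwrite("pics/c1.png",cv2.resize(im[110:250,285:475,::-1],None,fx=4,fy=4,interpolation=cv2.INTER_CUBIC))
print("handle");blobs(d,(322,155,352,202),g<60,.095)
print("knob");blobs(d,(296,206,330,246),g<60,.095)
print("lock");
for t in(40,60,80,100): print(t);blobs(d,(392,160,442,212),g<t,.06)
print("disc-ish");blobs(d,(392,160,442,212),g>110,.06)
zm=d["z_map"];print(zm[186,416],zm[178,338],zm[150,470])
E
```

```text
handle
area 172 px [337.5 175.4] mean [0.5815 0.3796] rect [581.4 379.6] size 63.3 10.8 ang -0.6
knob
area 193 px [311.9 224.7] mean [0.4759 0.4348] rect [476.2 434.7] size 31.7 29.6 ang -0.3
lock
40
area 287 px [431.1 192.4] mean [0.5493 0.1672] rect [547.9 172.1] size 101.0 42.1 ang -31.4
area 81 px [417.  184.2] mean [0.5677 0.1986] rect [564.5 200.3] size 42.4 16.9 ang -37.9
60
area 875 px [416.8 187.1] mean [0.5614 0.1991] rect [564.1 198.5] size 104.7 104.4 ang 89.8
area 230 px [417.2 185.5] mean [0.5649 0.1981] rect [565.  198.2] size 49.3 23.7 ang -37.5
80
area 973 px [416.8 186.5] mean [0.5628 0.199 ] rect [565.2 197.5] size 106.7 106.6 ang -0.2
area 260 px [417.1 185.6] mean [0.5647 0.1983] rect [564.9 198.3] size 51.5 25.8 ang -36.8
100
area 1093 px [416.9 186.2] mean [0.5635 0.1987] rect [564.4 198.3] size 109.8 109.1 ang -4.7
area 286 px [417.2 185.4] mean [0.5651 0.1981] rect [565.2 198.1] size 53.5 27.6 ang -37.8
disc-ish
area 262 px [418.2 162.9] mean [0.6165 0.1939] rect [612.9 197.8] size 112.1 20.7 ang -90.0
area 85 px [393.3 183. ] mean [0.5707 0.2519] rect [568.4 249.2] size 72.7 11.3 ang -1.5
area 448 px [417.  185.4] mean [0.565  0.1986] rect [565.  198.5] size 67.8 66.8 ang 43.9
area 227 px [413.7 208.2] mean [0.5136 0.2076] rect [517.5 201.3] size 110.4 20.1 ang 89.8
0.9178067 0.8497764 0.8654145
```

View pics/c1.png

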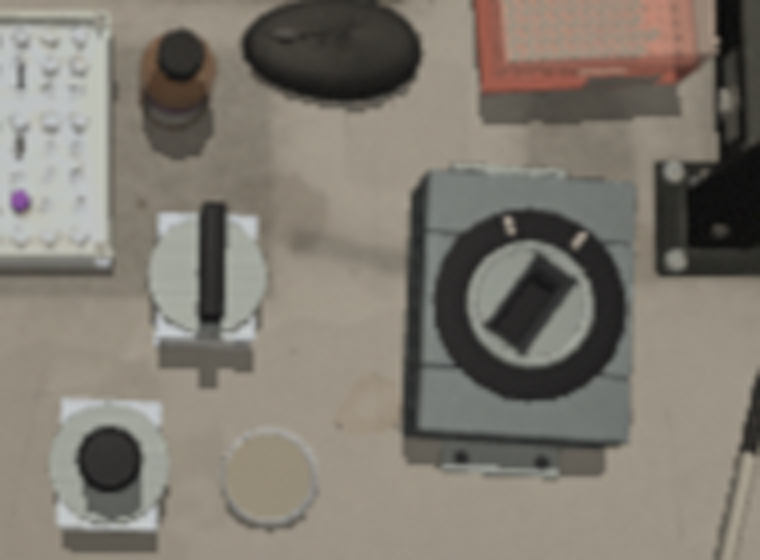

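Lock centre is about (0.565, 0.198) with the slot at -37.5°. The white marks sit at crop (580,240) = 0 and (510,225) = 0.9. The T-bar handle is at (0.5815, 0.3796), lying along world x. I'll move above the key.

```bash
python3 -m handwheel '[{"linear":[0,0,0],"roll":-0.074},{"linear":[0,0,0],"roll":-0.074},{"linear":[0,0,0],"roll":-0.075},{"linear":[-0.015,-0.007,0],"roll":0},{"linear":[-0.03,-0.015,0],"roll":0},{"linear":[-0.03,-0.015,0],"roll":0},{"linear":[-0.03,-0.015,0],"roll":0},{"linear":[-0.03,-0.015,0],"roll":0},{"linear":[-0.03,-0.015,0],"roll":0},{"linear":[-0.03,-0.015,0],"roll":0}]' 0.0854
python3 -m handwheel '[{"linear":[-0.03,-0.015,0],"roll":0},{"linear":[-0.03,-0.015,0],"roll":0},{"linear":[-0.03,-0.015,0],"roll":0},{"linear":[-0.03,-0.015,0],"roll":0},{"linear":[-0.03,-0.015,0],"roll":0},{"linear":[-0.03,-0.015,0],"roll":0},{"linear":[-0.03,-0.015,0],"roll":0},{"linear":[-0.03,-0.015,0],"roll":0},{"linear":[0,0,0],"roll":0},{"linear":[0,0,0],"roll":0}]'
cat >> h.py <<'E'
def pose(s):
    from scipy.spatial.transform import Rotation as Ro
    R=Ro.from_rotvec(s["eef_rot"]).as_matrix();return np.array(s["eef_pos"]),R
def report(s,target=None,ang=None):
    p,R=pose(s);a=np.degrees(np.arctan2(R[1,0],R[0,0]))
    print("t",round(s["time_s"],2),"p",p.round(4),"xang",round(a,2),"tilt",R[:2,2].round(4),"F",np.round(s["wrist_force"],1),"M",np.round(s["torque"],2),"w",round(s["gripper_width"],3),"gf",round(s["gripper_force"],1),"j7",round(s["joint_pos"][6],2))
    if target is not None: print("tool shift",(R.T@(np.array(target)-p)).round(4))
    if ang is not None: print("roll",round(np.radians(-((ang-a+90)%180-90)),4))
E
python3 - <<'E'
from h import *
from workcell import manip,get_image
s=manip.read_state();report(s,[.5815,.3796,.0795],-.6)
d=get_image("wrist");np.savez("pics/w1.npz",**d);cv2.imwrite("pics/w1.png",d["color"][:,:,::-1])
E
```

```text
time_s: 1.1
eef_pos: [0.3411, 0.5069, 0.2452]
eef_rot: [0.023, 3.141, -0.001]
wrist_force: [0.0, 0.1, -0.5]
gripper_width: 1.002
gripper_force: 0.0
time_s: 2.1
eef_pos: [0.5786, 0.3841, 0.2448]
eef_rot: [-0.024, -3.141, 0.002]
wrist_force: [-0.4, -0.1, 1.1]
gripper_width: 1.0
gripper_force: 0.0
t 2.1 p [0.5786 0.3841 0.2448] xang 179.11 tilt [-0.0003 -0.0011] F [-0.4 -0.1  1.1] M [ 0.07 -0.02 -0.  ] w 1.0 gf 0.0 j7 0.93
tool shift [-0.003  -0.0043  0.1653]
roll -0.0051
```

View pics/w1.png

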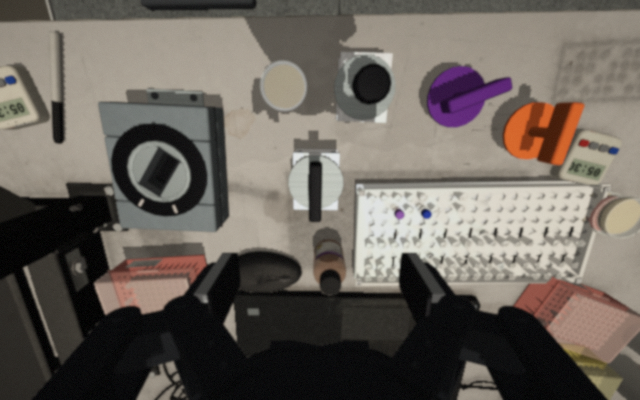

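The wrist view shows the key bar at (316,190), the slot at (160,172) and the marks at (140,210) and (174,207). Cross-checking the positions from here.

```bash
python3 - <<'E'
from h import *
d=dict(np.load("pics/w1.npz"));g=d["color"].max(2)
blobs(d,(300,155,335,228),g<60,.095)
blobs(d,(300,155,335,228),g<45,.095)
blobs(d,(105,110,215,225),g<70,.06)
blobs(d,(105,110,215,225),g>150,.06,8)
E
```

```text
area 670 px [314.6 190.6] mean [0.5778 0.3791] rect [578.4 378.7] size 64.2 11.9 ang -0.9
area 606 px [314.6 190.4] mean [0.5776 0.379 ] rect [578.9 378.7] size 63.4 11.4 ang -2.3
area 318 px [212.2 140.7] mean [0.5283 0.2652] rect [542.7 262. ] size 96.4 6.4 ang -7.5
area 3756 px [159.  167.1] mean [0.5575 0.2001] rect [561.5 199.2] size 108.5 107.6 ang 89.1
area 990 px [158.9 171.7] mean [0.562  0.1988] rect [562.5 198.6] size 51.5 26.0 ang -37.3
area 346 px [110.5 210.3] mean [0.6082 0.1314] rect [608.  132.7] size 39.8 15.5 ang -14.2
area 185 px [138.8 157.8] mean [0.5457 0.1791] rect [548.4 177.9] size 52.4 16.9 ang -38.5
area 29 px [168.1 148.3] mean [0.5354 0.2145] rect [534.9 213.6] size 14.4 2.7 ang 60.7
area 112 px [106.6 167.8] mean [0.5565 0.1396] rect [552.4 141.8] size 38.8 5.7 ang -14.2
area 337 px [180.9 175.8] mean [0.5672 0.2235] rect [565.5 223.4] size 48.3 19.1 ang -17.3
area 13 px [108.8 190.8] mean [0.5839 0.1354] rect [583.9 135.2] size 4.0 3.9 ang -76.8
area 10 px [140.8 202.2] mean [0.5985 0.1701] rect [598.6 170.1] size 6.8 1.6 ang -49.8
area 10 px [174.5 208.6] mean [0.6072 0.209 ] rect [607.3 209.1] size 6.5 1.7 ang 16.4
```

```bash
python3 -m handwheel '[{"linear":[-0.0015,-0.005,0.016],"roll":0.005},{"linear":[0,0,0.025],"roll":0},{"linear":[0,0,0.025],"roll":0},{"linear":[0,0,0.025],"roll":0},{"linear":[0,0,0.025],"roll":0},{"linear":[0,0,0.02],"roll":0},{"linear":[0,0,0.02],"roll":0},{"linear":[0,0,0.01],"roll":0},{"linear":[0,0,0],"roll":0},{"linear":[0,0,0],"roll":0}]'
python3 -m handwheel '[{"linear":[0,0,0],"roll":0},{"linear":[0,0,0],"roll":0},{"linear":[0,0,0],"roll":0},{"linear":[0,0,0],"roll":0},{"linear":[0,0,0],"roll":0},{"linear":[0,0,0],"roll":0},{"linear":[0,0,0],"roll":0},{"linear":[0,0,0],"roll":0}]' 0
python3 -c "
from h import *
from workcell import manip
report(manip.read_state(),[.58,.379,.079],-1.2)"
```

```text
time_s: 3.15
eef_pos: [0.5788, 0.3819, 0.0801]
eef_rot: [0.024, 3.141, 0.001]
wrist_force: [-0.0, -0.3, 0.8]
gripper_width: 1.001
gripper_force: 0.0
time_s: 3.95
eef_pos: [0.579, 0.3812, 0.0796]
eef_rot: [0.025, 3.141, 0.0]
wrist_force: [-1.4, -2.0, 2.8]
gripper_width: 0.154
gripper_force: 59.1
t 3.95 p [0.579  0.3812 0.0796] xang 179.09 tilt [0.0003 0.0001] F [-1.4 -2.   2.8] M [-0.12  0.11 -0.09] w 0.154 gf 59.1 j7 0.94
tool shift [-0.001  -0.0022  0.0005]
roll 0.005
```

```bash
python3 -m handwheel '[{"linear":[0,0,-0.01],"roll":0},{"linear":[0,0,-0.02],"roll":0},{"linear":[0,0,-0.02],"roll":0},{"linear":[0,0,-0.02],"roll":0},{"linear":[0,0,-0.02],"roll":0},{"linear":[0.0015,-0.02,0],"roll":0},{"linear":[0.0015,-0.02,0],"roll":0},{"linear":[0.0015,-0.02,0],"roll":0},{"linear":[0.0015,-0.02,0],"roll":0},{"linear":[0.0015,-0.02,0],"roll":0}]'
python3 -m handwheel '[{"linear":[0.0015,-0.02,0],"roll":0},{"linear":[0.0015,-0.02,0],"roll":0},{"linear":[0.0015,-0.02,0],"roll":0},{"linear":[0.0015,-0.02,0],"roll":0},{"linear":[0,0,0],"roll":0.08},{"linear":[0,0,0],"roll":0.08},{"linear":[0,0,0],"roll":0.08},{"linear":[0,0,0],"roll":0.08},{"linear":[0,0,0],"roll":0.08},{"linear":[0,0,0],"roll":0.08}]'
python3 -m handwheel '[{"linear":[0,0,0],"roll":0.08},{"linear":[0,0,0],"roll":0.08},{"linear":[0,0,0],"roll":0},{"linear":[0,0,0],"roll":0},{"linear":[0,0,0],"roll":0}]'
python3 - <<'E'
from h import *
from workcell import manip,get_image
report(manip.read_state(),None,-37.4)
W=[]
for n in("wrist","scene","top"):
    d=get_image(n);np.savez(f"pics/{n}2.npz",**d);W.append(d["color"][:,:,::-1])
v=np.vstack([W[0][:300],cv2.resize(W[1][150:340,280:480],(640,608))[:300]])
cv2.imwrite("pics/s2.png",v)
E
```

```text
time_s: 4.95
eef_pos: [0.5695, 0.2806, 0.1696]
eef_rot: [-0.025, -3.141, -0.0]
wrist_force: [-0.1, -0.2, -1.3]
gripper_width: 0.153
gripper_force: 58.6
time_s: 5.95
eef_pos: [0.5625, 0.2006, 0.1693]
eef_rot: [-0.776, -3.044, -0.0]
wrist_force: [-0.2, 0.7, -1.8]
gripper_width: 0.152
gripper_force: 58.6
time_s: 6.45
eef_pos: [0.5625, 0.2012, 0.1693]
eef_rot: [-1.009, -2.975, -0.0]
wrist_force: [0.4, -0.0, -0.4]
gripper_width: 0.151
gripper_force: 58.7
t 6.45 p [0.5625 0.2012 0.1693] xang 142.52 tilt [-0.      0.0001] F [ 0.4 -0.  -0.4] M [-0.02  0.01 -0.  ] w 0.151 gf 58.7 j7 0.61
roll -0.0014
```

View pics/s2.png

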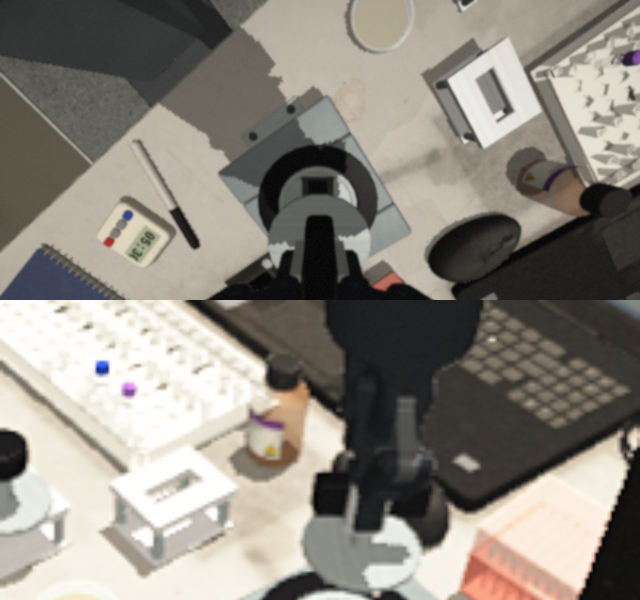

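The key is held level; its collar is centred at about (320,240) in the wrist view, and the slot shows beyond it at (318,187). I'll use depth to segment the collar and get the key's position relative to the slot.

```bash
python3 - <<'E'
from h import *
from workcell import manip
s=manip.read_state();p,R=pose(s)
def cloud(d):
    v,u=np.mgrid[:400,:640];Z=d["z_map"]
    C=np.stack([(u-d["mtx"][0,2])/d["mtx"][0,0]*Z,(v-d["mtx"][1,2])/d["mtx"][1,1]*Z,Z],-1)
    return (C-d["t"])@d["R"],Z>0
for n in("wrist","top","scene"):
    d=dict(np.load(f"pics/{n}2.npz"));W,ok=cloud(d);g=d["color"].max(2)
    r=np.hypot(W[...,0]-p[0],W[...,1]-p[1])
    m=ok&(abs(W[...,2]-.1322)<.008)&(r<.045)
    if n=="wrist":m&=g>70
    P=W[m];print(n,m.sum(),"z",np.percentile(P[:,2],[5,50,95]).round(4) if len(P) else "")
    if len(P)<50: continue
    vv,uu=np.nonzero(m);q=ray(d,np.c_[uu,vv],.1347)[:,:2]
    (cx,cy),rad=cv2.minEnclosingCircle((q*1000).astype(np.float32));print(" circ world",cx,cy,rad,"tool rel",(R.T@(np.r_[cx,cy,0]/1000-np.r_[p[:2],0]))[:2].round(4))
    T=(q-p[:2])@R[:2,:2]; print(" tool y range",np.percentile(T[:,1],[.5,99.5]).round(4),"x range",np.percentile(T[:,0],[.5,99.5]).round(4))
d=dict(np.load("pics/wrist2.npz"));g=d["color"].max(2)
for th in(60,80,100):
    m=g<th;vv,uu=np.nonzero(m[176:200,296:342]);q=ray(d,np.c_[uu+296,vv+176],.06)[:,:2];T=(q-p[:2])@R[:2,:2]
    print("slot",th,"tool y",np.percentile(T[:,1],[2,98]).round(4),T[:,1].mean().round(4),"x",T[:,0].min().round(4),T[:,0].max().round(4))
print(g[165:215,318].tolist());print(g[186,290:350].tolist());print(g[192,290:350].tolist())
print("T rows",[(v,((ray(d,[318,v],.06)[0,:2]-p[:2])@R[:2,:2]).round(4).tolist()) for v in(170,175,180,185)])
E
```

```text
wrist 3746 z [0.1344 0.1355 0.1365]
 circ world 563.9297485351562 199.22772216796875 34.01096725463867 tool rel [-0.0024 -0.0008]
 tool y range [-0.0335  0.0322] x range [-0.0178  0.0301]
top 352 z [0.1331 0.1355 0.1376]
 circ world 565.541259765625 201.20404052734375 33.55471420288086 tool rel [-0.0025  0.0017]
 tool y range [-0.0312  0.0347] x range [-0.0116  0.0287]
scene 660 z [0.131  0.1334 0.1351]
 circ world 560.7080078125 194.11888122558594 34.96324920654297 tool rel [-0.003  -0.0069]
 tool y range [-0.0406  0.0177] x range [-0.0348  0.0302]
slot 60 tool y [-0.016   0.0106] -0.0026 x 0.0078 0.0244
slot 80 tool y [-0.0169  0.0115] -0.0027 x 0.005 0.0253
slot 100 tool y [-0.0213  0.0142] -0.0036 x 0.004 0.0253
[34, 59, 85, 100, 103, 96, 94, 91, 92, 94, 89, 72, 51, 36, 29, 19, 17, 8, 9, 11, 8, 12, 6, 9, 11, 14, 12, 20, 34, 59, 82, 93, 103, 101, 99, 98, 98, 97, 98, 100, 100, 98, 97, 96, 96, 98, 101, 97, 90, 72]
[93, 94, 95, 95, 96, 97, 97, 96, 96, 93, 91, 80, 58, 38, 32, 33, 31, 27, 22, 15, 13, 13, 11, 12, 10, 14, 11, 9, 12, 10, 11, 9, 15, 11, 17, 15, 16, 23, 27, 29, 30, 33, 48, 69, 88, 95, 95, 106, 132, 171, 197, 207, 207, 200, 189, 177, 176, 183, 192, 192]
[97, 94, 97, 99, 96, 96, 92, 95, 97, 93, 92, 78, 58, 40, 33, 31, 28, 26, 25, 17, 17, 17, 17, 22, 16, 19, 20, 18, 20, 17, 18, 17, 20, 19, 20, 19, 24, 25, 31, 31, 31, 36, 46, 71, 88, 95, 97, 96, 109, 142, 178, 201, 207, 207, 208, 208, 206, 198, 187, 177]
T rows [(170, [0.0306, -0.0018]), (175, [0.0262, -0.0019]), (180, [0.0217, -0.0019]), (185, [0.0171, -0.0019])]
```

The key needs about 2 mm along tool -y; x and angle are good. Descending with a force check.

```bash
python3 -m handwheel '[{"linear":[0,-0.002,0.01],"roll":0},{"linear":[0,0,0.01],"roll":0},{"linear":[0,0,0.01],"roll":0},{"linear":[0,0,0.01],"roll":0},{"linear":[0,0,0.005],"roll":0},{"linear":[0,0,0.005],"roll":0},{"linear":[0,0,0],"roll":0},{"linear":[0,0,0],"roll":0}]'
python3 -c "
from h import *
from workcell import manip
report(manip.read_state(),[.5625,.1979,.0996],-37.4)"
```

```text
time_s: 7.4
eef_pos: [0.5615, 0.2, 0.1194]
eef_rot: [1.012, 2.974, 0.0]
wrist_force: [0.9, -0.1, -1.9]
gripper_width: 0.154
gripper_force: 58.7
t 7.4 p [0.5615 0.2    0.1194] xang 142.42 tilt [0.0003 0.0001] F [ 0.9 -0.1 -1.9] M [ 0.02  0.   -0.01] w 0.154 gf 58.7 j7 0.63
tool shift [-0.0021 -0.001   0.0198]
roll -0.0031
```

```bash
python3 -m handwheel '[{"linear":[0,0,0.004],"roll":0},{"linear":[0,0,0.004],"roll":0},{"linear":[0,0,0.004],"roll":0},{"linear":[0,0,0.003],"roll":0},{"linear":[0,0,0],"roll":0},{"linear":[0,0,0],"roll":0}]'
python3 -c "
from h import *
from workcell import manip
report(manip.read_state(),[.5625,.1979,.0996],-37.4)"
```

```text
time_s: 8.0
eef_pos: [0.5613, 0.1999, 0.1042]
eef_rot: [-1.012, -2.974, 0.0]
wrist_force: [-0.5, 1.0, -1.6]
gripper_width: 0.156
gripper_force: 58.7
t 8.0 p [0.5613 0.1999 0.1042] xang 142.42 tilt [-0.0001 -0.0001] F [-0.5  1.  -1.6] M [-0.02  0.02  0.  ] w 0.156 gf 58.7 j7 0.63
tool shift [-0.0022 -0.0008  0.0046]
roll -0.0031
```

Blade is well inside with no side force. Pressing to seat the collar.

```bash
python3 -m handwheel '[{"linear":[0,0,0.002],"roll":0},{"linear":[0,0,0.002],"roll":0},{"linear":[0,0,0.001],"roll":0},{"linear":[0,0,0],"roll":0},{"linear":[0,0,0],"roll":0}]'; python3 -m handwheel '[{"linear":[0,0,0.001],"roll":0},{"linear":[0,0,0],"roll":0},{"linear":[0,0,0],"roll":0}]'
```

```text
time_s: 8.5
eef_pos: [0.5613, 0.1999, 0.0995]
eef_rot: [-1.012, -2.974, -0.0]
wrist_force: [-1.4, -1.3, 2.9]
gripper_width: 0.153
gripper_force: 59.0
time_s: 8.8
eef_pos: [0.5613, 0.1999, 0.0994]
eef_rot: [1.012, 2.974, 0.001]
wrist_force: [-5.3, -1.3, 13.3]
gripper_width: 0.155
gripper_force: 60.8
```

Seated at z = 0.0994 with light contact. Turning anticlockwise is negative roll; I pivot about the key axis, about 2.5 mm off the TCP along tool -x.

```bash
python3 -m handwheel '[{"linear":[0.0001,-0.00025,0],"roll":-0.1},{"linear":[0.0001,-0.00025,0],"roll":-0.1},{"linear":[0.0001,-0.00025,0],"roll":-0.1},{"linear":[0.0001,-0.00025,0],"roll":-0.1},{"linear":[0.0001,-0.00025,0],"roll":-0.1},{"linear":[0,0,0],"roll":0}]'
python3 -c "
from h import *
from workcell import manip
report(manip.read_state())"
python3 -m handwheel '[{"linear":[0.0001,-0.00025,0],"roll":-0.1},{"linear":[0.0001,-0.00025,0],"roll":-0.1},{"linear":[0.0001,-0.00025,0],"roll":-0.1},{"linear":[0.0001,-0.00025,0],"roll":-0.1},{"linear":[0.0001,-0.00025,0],"roll":-0.1},{"linear":[0,0,0],"roll":0}]'
python3 -c "
from h import *
from workcell import manip
report(manip.read_state())"
```

```text
time_s: 9.4
eef_pos: [0.5615, 0.1991, 0.0994]
eef_rot: [0.239, 3.13, 0.002]
wrist_force: [0.2, -0.8, 6.9]
gripper_width: 0.152
gripper_force: 60.1
t 9.4 p [0.5615 0.1991 0.0994] xang 171.25 tilt [0.0024 0.001 ] F [ 0.2 -0.8  6.9] M [-0.12  0.16  0.13] w 0.152 gf 60.1 j7 1.05
time_s: 10.0
eef_pos: [0.5614, 0.198, 0.0994]
eef_rot: [-0.542, 3.091, 0.001]
wrist_force: [0.7, -0.7, 6.8]
gripper_width: 0.152
gripper_force: 59.9
t 10.0 p [0.5614 0.198  0.0994] xang -160.11 tilt [0.003  0.0013] F [ 0.7 -0.7  6.8] M [ 0.   -0.03  0.11] w 0.152 gf 59.9 j7 1.46
```

```bash
python3 -m handwheel '[{"linear":[0,-0.0001,0],"roll":-0.05},{"linear":[0,-0.0001,0],"roll":-0.05},{"linear":[0,-0.0001,0],"roll":-0.05},{"linear":[0,0,0],"roll":0},{"linear":[0,0,0],"roll":0}]'
python3 -c "
from h import *
from workcell import manip
report(manip.read_state())"
python3 -m handwheel '[{"linear":[0,-0.0001,0],"roll":-0.05},{"linear":[0,0,0],"roll":0},{"linear":[0,0,0],"roll":0}]'
python3 -c "
from h import *
from workcell import manip
report(manip.read_state())"
```

```text
time_s: 10.5
eef_pos: [0.5615, 0.1977, 0.0994]
eef_rot: [-0.767, 3.043, 0.0]
wrist_force: [1.4, -1.1, 6.1]
gripper_width: 0.154
gripper_force: 59.9
t 10.5 p [0.5615 0.1977 0.0994] xang -151.71 tilt [0.003 0.001] F [ 1.4 -1.1  6.1] M [-0.1  -0.05  0.09] w 0.154 gf 59.9 j7 1.58
time_s: 10.8
eef_pos: [0.562, 0.1971, 0.0995]
eef_rot: [-0.842, 3.023, -0.001]
wrist_force: [2.6, -2.5, 6.3]
gripper_width: 0.153
gripper_force: 59.9
t 10.8 p [0.562  0.1971 0.0995] xang -148.89 tilt [0.0037 0.0007] F [ 2.6 -2.5  6.3] M [-0.41 -0.37 -0.07] w 0.153 gf 59.9 j7 1.62
```

```bash
for i in 1; do python3 -m handwheel '[{"linear":[0,-0.0001,0],"roll":-0.05},{"linear":[0,0,0],"roll":0},{"linear":[0,0,0],"roll":0}]' >/dev/null; done
python3 -c "
from h import *
from workcell import manip
report(manip.read_state())"
python3 -m handwheel '[{"linear":[0,-0.0001,0],"roll":-0.05},{"linear":[0,0,0],"roll":0},{"linear":[0,0,0],"roll":0}]' >/dev/null
python3 - <<'E'
from h import *
from workcell import manip,get_image
report(manip.read_state())
W=[]
for n in("wrist","top"):
    d=get_image(n);np.savez(f"pics/{n}3.npz",**d);W.append(d["color"][:,:,::-1])
cv2.imwrite("pics/s3.png",np.hstack([cv2.resize(W[0][80:300,200:440],(400,366)),cv2.resize(W[1][140:232,370:470],(398,366))]))
E
```

```text
t 11.1 p [0.5622 0.1969 0.0995] xang -146.12 tilt [0.0037 0.001 ] F [ 2.5 -1.6  5.7] M [-0.3  -0.42 -0.85] w 0.154 gf 61.1 j7 1.66
t 11.4 p [0.5623 0.1968 0.0995] xang -143.35 tilt [0.0037 0.0014] F [ 2.  -0.6  5.1] M [-0.24 -0.39 -1.64] w 0.157 gf 72.7 j7 1.7
```

View pics/s3.png

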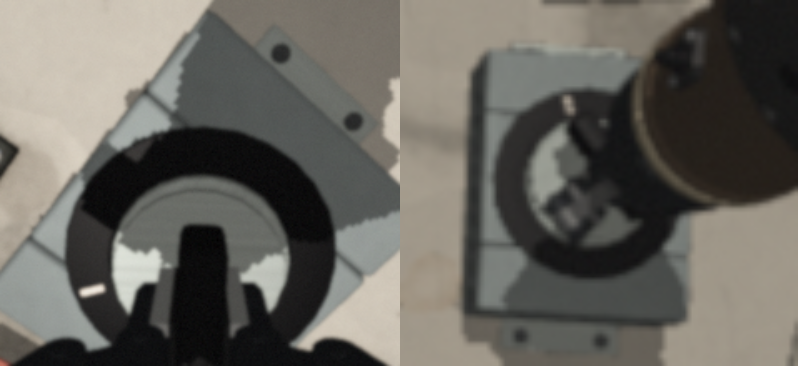

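The wrist moment climbs steeply to -1.6 N m past 31° of hand angle, which matches the slot mark at 14° plus about 16° of play, so the disc is at its hard stop. The collar also looks flat on the disc. I'll relax the twist, open, and retreat straight up.

```bash
python3 -m handwheel '[{"linear":[0,0,0],"roll":0.04},{"linear":[0,0,0],"roll":0.04},{"linear":[0,0,0],"roll":0}]'
python3 -c "
from h import *
from workcell import manip
report(manip.read_state())"
python3 -m handwheel '[{"linear":[0,0,0],"roll":0},{"linear":[0,0,0],"roll":0},{"linear":[0,0,0],"roll":0},{"linear":[0,0,0],"roll":0},{"linear":[0,0,0],"roll":0}]' 0.045
python3 -m handwheel '[{"linear":[0,0,-0.005],"roll":0},{"linear":[0,0,-0.01],"roll":0},{"linear":[0,0,-0.02],"roll":0},{"linear":[0,0,-0.03],"roll":0},{"linear":[0,0,-0.03],"roll":0},{"linear":[0,0,-0.03],"roll":0},{"linear":[0,0,-0.02],"roll":0},{"linear":[0,0,0],"roll":0},{"linear":[0,0,0],"roll":0}]'
python3 - <<'E'
from h import *
from workcell import manip,get_image
report(manip.read_state())
W=[]
for n in("wrist","scene"):
    d=get_image(n);np.savez(f"pics/{n}4.npz",**d);W.append(d["color"][:,:,::-1])
cv2.imwrite("pics/s4.png",np.hstack([cv2.resize(W[0][80:300,200:440],(400,366)),cv2.resize(W[1][180:320,260:412],(398,366))]))
E
```

```text
time_s: 11.8
eef_pos: [0.5623, 0.197, 0.0994]
eef_rot: [-0.869, 3.015, -0.001]
wrist_force: [2.2, -1.9, 5.2]
gripper_width: 0.154
gripper_force: 59.8
t 11.8 p [0.5623 0.197  0.0994] xang -147.84 tilt [0.004  0.0007] F [ 2.2 -1.9  5.2] M [-0.31 -0.48 -0.34] w 0.154 gf 59.8 j7 1.64
time_s: 12.3
eef_pos: [0.56, 0.1973, 0.0982]
eef_rot: [0.874, -3.017, -0.0]
wrist_force: [0.1, -1.3, -0.5]
gripper_width: 0.526
gripper_force: 0.0
time_s: 13.2
eef_pos: [0.5602, 0.1973, 0.2441]
eef_rot: [-0.874, 3.016, 0.0]
wrist_force: [0.0, 0.7, -0.8]
gripper_width: 0.528
gripper_force: 0.0
t 13.2 p [0.5602 0.1973 0.2441] xang -147.68 tilt [0.0012 0.0005] F [ 0.   0.7 -0.8] M [ 0.01  0.05 -0.05] w 0.528 gf 0.0 j7 1.66
```

View pics/s4.png

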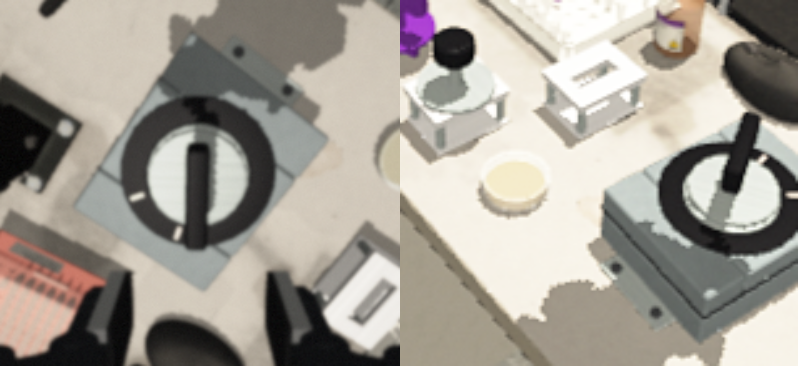

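The key stands upright in the lock, its bar just past the 0.9 mark as the play predicts, and the knob key is still in its stand. One numeric check of the bar angle and collar height.

```bash
python3 - <<'E'
from h import *
d=dict(np.load("pics/wrist4.npz"));g=d["color"].max(2)
blobs(d,(305,160,333,233),g<50,.115)
v,u=np.mgrid[:400,:640];Z=d["z_map"]
W=(np.stack([(u-d["mtx"][0,2])/d["mtx"][0,0]*Z,(v-d["mtx"][1,2])/d["mtx"][1,1]*Z,Z],-1)-d["t"])@d["R"]
r=np.hypot(W[...,0]-.5635,W[...,1]-.1982)
m=(Z>0)&(r<.03)&(g>70);P=W[m];A=np.c_[P[:,:2]-[.5635,.1982],np.ones(len(P))]
print("collar plane slope,z",np.linalg.lstsq(A,P[:,2],rcond=None)[0].round(4),m.sum())
m=(Z>0)&(g<50)&(W[...,2]>.085)&(r<.04);print("handle top z",np.percentile(W[m][:,2],[50,90]).round(4))
E
```

```text
area 647 px [319.5 201.2] mean [0.5638 0.2003] rect [559.9 199.6] size 63.5 22.2 ang 32.3
collar plane slope,z [-0.7006 -1.6306  0.1015] 1897
handle top z [0.3116 0.3256]
```

```bash
python3 - <<'E'
from h import *
d=dict(np.load("pics/wrist4.npz"));g=d["color"].max(2)
v,u=np.mgrid[:400,:640];Z=d["z_map"]
W=(np.stack([(u-d["mtx"][0,2])/d["mtx"][0,0]*Z,(v-d["mtx"][1,2])/d["mtx"][1,1]*Z,Z],-1)-d["t"])@d["R"]
r=np.hypot(W[...,0]-.5635,W[...,1]-.1982)
m=(Z>0)&(r<.03)&(abs(W[...,2]-.066)<.01)&(g>90);P=W[m];A=np.c_[P[:,:2]-[.5635,.1982],np.ones(len(P))]
print(np.linalg.lstsq(A,P[:,2],rcond=None)[0].round(4),m.sum(),np.median(P[:,2]))
m=(Z>0)&(g<50)&(abs(W[...,2]-.115)<.015)&(r<.04);print(np.percentile(W[m][:,2],[10,50,90]).round(4))
E
```

```text
[-0.0032 -0.0004  0.0655] 1391 0.06552709629187149
[0.114  0.1153 0.1162]
```

The collar is flat at z = 0.0655 (expected 0.065) and level. The bar angle is 32°, which puts the disc at the stop. Handing in.

```bash
python3 -c "
from workcell import workorder
print(workorder.sign_off())"
```

```text
the job is handed in; nothing more can be done
None
```

The job is handed in after about 13 s of robot time: the T-bar key stands in the lock with its collar flat on the disc, turned anticlockwise to the hard stop, and the knob key is still in its stand.

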